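# Swap out the spoiled culture jar

## Robot

A 6-joint arm with a two-finger parallel gripper is mounted at the origin on the work surface. World frame = base frame: x ahead of the robot, y to its left, z up, the work surface at z = 0. Lengths are in m, angles in rad, forces in N, time in s.
With the tool pointing down it reaches from about 0.225 to 0.725 m from the base axis. Payload 3.1 kg.
Tool frame: the origin (TCP) lies between the finger pads; the fingertips stand 11 mm ahead of it and the grasp point (between the pads) lies 8 mm behind it; z points along the fingers, y is the line along which they close (so a half turn about z gives the same grasp; the last joint's range is limited). The gripper opens to 85 mm and grips with 20 to 120 N. Pads are 22 mm wide; open, the fingers measure 114 mm over their backs; the gripper's body (76 mm by 85 mm) begins 54 mm behind the grasp point. The pads swing forward as they close: fully open they stand 13 mm farther back than shut.
Start: joints at [-1.417, 0.048, 0.099, 1.622, 0, 1.443], TCP at [0.146, -0.504, 0.242] pointing down, gripper open.
Joint ranges: [-2.91, 2.91], [-0.99, 1.94], [-1.21, 1.42], [-2.12, 2.29], [-1.49, 1.47], [-3.14, 3.14]. Speed limits (rad/s): [2.79, 2.79, 3.14, 3.14, 3.14, 3.14].

## Interface

Orientations are given as a rotation vector (axis times angle).
In Python, from cell import arm gives the robot as it stands.
- The arm moves only by the tool apply_moves, never from a script. Its argument "increments" is a list of rows, each an object of numbers: "gripper": the finger opening in mm, from 0 to 85.4; "x", "y", "z": the shift along the world's x, y, z in mm; "turn": the turn about the world's z in rad. In form: [{"gripper": .., "x": .., "y": .., "z": .., "turn": ..}, ...]. A call has 1 to 10 rows; each row shifts and turns the commanded pose from where the row before left it; what a row does not reach is not made up. A row lasts 1/10 s, in which the tool goes at most 50 mm and 8.59 degrees, less where a joint would pass 70% of its speed; a pose out of reach is approached as far as the arm can. A call is refused whole if a number of a shift passes 50 or a number of a turn 0.15, either way. A call with a gripper value outside its range is refused whole. The fingers move at their own pace and stop on an object; "newtons" is the grip in N (left out, the last holds). Time passes only in rows, so rows that do not move let the fingers close. It gives the time, the measured TCP pose, the force, the opening and the grip force at its end, in the units of the state.
- arm.get_state(): the state, without advancing time (a new reading comes with each control period).
- arm.camera(name): name is "scene" or "side" or "wrist"; returns the picture (400x640x3 uint8, blue, green, red); there is no depth.
- arm.calibration(name): a dict with "fx", "fy", "cx", "cy" (pixels), "extrinsics" (4x4, takes a point from world to camera coordinates). Camera axes: x right, y up, looking along -z (the intrinsics and any distortion apply to the point x, -y, -z); pixel columns grow to the right and rows downward; lengths in m; the calibration is good to about 2 mm. A picture is of the moment at which its call begins: read the wrist's pose just before it. calibration takes no time and is no camera call; for the wrist camera it gives the pose at the moment of the call.
- arm.job_done(): hands the job in; it is judged then, once.
The state is a dict: "time_s": time; "joint_positions": joint angles; "dq": joint speeds; "tau": joint torques, N m; "tool_pos": TCP position; "tool_rot": TCP orientation; "contact_force": force on the tool from outside, world axes, zero at the start; "moment": the same for the moment, N m; "opening": finger opening in m; "grasp_force": force on a finger pad.
Only numpy, scipy, OpenCV 4.12 (cv2) and the standard library are available. Lean on these libraries where they do the work, as an engineer would, in place of code of your own. Each camera call takes 0.05 s, during which the arm holds its last target. There are 200 camera calls.

## Task

On the growing rack, one culture jar has a lid that has bulged up into a dome: it is spoiled. First take that jar out from under the lamp and drop it into the wire basket, letting go only once its base is down inside the basket. Then stand the sound jar from the table, kept upright, in the empty place on the shelf, centred on its round black mark; leave the other jars, the spray bottle, the stack of lids and the dial where they are.

Things in the scene. Friction and masses are not known exactly. Their poses are not given: they have to be found in the camera images.
- rack: fixed blue-grey rack; shelf 80 (x) by 430 mm (y), top 100 mm above the table; origin on the table under the shelf's centre, x away from the robot. Four jars in a row, 95 mm apart, at x 0. A tube lamp above them fills x 8 to 53 mm (ends from -1), z 265 to 320 mm, so a vertical gripper does not fit; front (-x) open. Posts 320 mm high behind the shelf, x 40 to 75, y +-183 to 217 mm
- slot0 (a point): place 0 of the shelf row: centre of a round black mark (68 mm diameter) on the shelf top, at y -142.5 mm of the rack; its axes are the rack's
- slot1 (a point): place 1 of the shelf row: centre of a round black mark (68 mm diameter) on the shelf top, at y -47.5 mm of the rack; its axes are the rack's
- slot2 (a point): place 2 of the shelf row: centre of a round black mark (68 mm diameter) on the shelf top, at y +47.5 mm of the rack; its axes are the rack's
- slot3 (a point): place 3 of the shelf row: centre of a round black mark (68 mm diameter) on the shelf top, at y +142.5 mm of the rack; its axes are the rack's
- reject: the spoiled jar, in any one of the four places: clear plastic culture jar, diameter 60 mm (lid 63 mm), 100 mm tall, orange culture in its lower 45 mm, white lid that bulges up into a dome 18 mm higher, 118 mm in all; origin at the centre of its underside, z up its axis; 0.13 to 0.25 kg
- reject_mid (a point): point on the spoiled jar's axis, 50 mm above its underside; its axes are the jar's
- jar_a: sound jar that stays on the shelf: clear plastic culture jar, diameter 60 mm (lid 63 mm), 100 mm tall, orange culture in its lower 45 mm, white flat lid (top 8 mm); origin at the centre of its underside, z up its axis
- jar_b: sound jar that stays on the shelf: clear plastic culture jar, diameter 60 mm (lid 63 mm), 100 mm tall, orange culture in its lower 45 mm, white flat lid (top 8 mm); origin at the centre of its underside, z up its axis
- jar_c: sound jar that stays on the shelf: clear plastic culture jar, diameter 60 mm (lid 63 mm), 100 mm tall, orange culture in its lower 45 mm, white flat lid (top 8 mm); origin at the centre of its underside, z up its axis
- spare: the sound jar that stands on the table: clear plastic culture jar, diameter 60 mm (lid 63 mm), 100 mm tall, orange culture in its lower 45 mm, white flat lid (top 8 mm); origin at the centre of its underside, z up its axis; 0.13 to 0.25 kg. Its own +x points away from the spray bottle, the lid stack is on its +y side
- basket: fixed steel wire basket, open on top, 160 mm (x) by 200 mm (y) outside, 100 mm high, walls and floor 4 mm; origin at the centre of its underside, z up
- sprayer: bystander: white spray bottle, 62 mm diameter, 146 mm tall, head reaching 38 mm to its +x; origin at the centre of its underside
- lid_stack: bystander: stack of white jar lids, 65 mm diameter, 44 mm tall; origin at the centre of its underside
- dial: bystander: round hygrometer dial on a foot, 84 mm wide (y), 50 mm deep (x), 120 mm tall; origin at the centre of its underside
Not all that is in view belongs to the job. Leave any pink look-alike of the reject alone.

How it is judged:
By the outcome, as a careful person would: the job done as asked, in the order asked, and still so for the second after the job is handed in, with the robot touching nothing.
It also fails if it takes over 64 s, if anything falls off the work surface, if the arm or the gripper's body presses on something with over 40 N, if the wrist force passes 120 N, or if a joint passes its speed limit or range.

## Working session

There is one attempt and no reset: what is moved stays moved. The work goes in short steps, Python scripts to look and compute and a tool call to move; the robot and the scene stay as the last step left them, time stands still between calls to the robot, and variables do not carry over. Pictures are saved under pics/ and viewed, at most 10 in all, crops included, and the job is handed in when it is done.

Besides the shell and the picture viewer there is one more tool, called after "Emit:" as a command line: name --argument value ..., lists and objects as JSON in quotes. apply_moves: Moves the arm, as the interface text tells. Its arguments: {"type":"object","properties":{"increments":{"type":"array"},"newtons":{"type":"number"}},"required":["increments"]}

```bash
mkdir -p pics
python3 - <<'E'
from cell import arm
import cv2
for n in ["scene","side"]:
    cv2.imwrite(f"pics/{n}0.png",arm.camera(n))
    c=arm.calibration(n); print(n,{k:(v if k!="extrinsics" else v) for k,v in c.items()})
print(arm.get_state())
E
ls
```

```text
scene {'fx': 479.18996076396945, 'fy': 479.18996076396945, 'cx': 316.99020737550467, 'cy': 191.56604452598012, 'extrinsics': array([[ 4.49770429e-01,  8.93143993e-01,  6.08078865e-04,
        -2.70799236e-01],
       [-5.68197053e-01,  2.85607871e-01,  7.71738461e-01,
         1.80812557e-01],
       [ 6.89099899e-01, -3.47450647e-01,  6.35939759e-01,
        -1.62393062e+00],
       [ 0.00000000e+00,  0.00000000e+00,  0.00000000e+00,
         1.00000000e+00]])}
side {'fx': 490.78188986906616, 'fy': 490.78188986906616, 'cx': 320.9065291628394, 'cy': 196.32882528682202, 'extrinsics': array([[-0.97599746, -0.21777354, -0.00190595,  0.51476418],
       [ 0.16162629, -0.73017206,  0.66387176, -0.14718702],
       [-0.14596538,  0.6476291 ,  0.74784401, -1.28956206],
       [ 0.        ,  0.        ,  0.        ,  1.        ]])}
{'time_s': 0.1, 'joint_positions': array([-1.41684634e+00,  4.86838208e-02,  9.77885093e-02,  1.62202009e+00,
        2.38840530e-06,  1.44302323e+00]), 'dq': array([ 0.00088511, -0.00230298,  0.00430159,  0.00288048,  0.00040805,
       -0.00084654]), 'tau': array([ 2.58179643e-03, -3.39850152e+01,  3.20936179e+01,  1.58964278e-02,
       -2.00843033e-04,  4.71011219e-06]), 'tool_pos': array([ 0.14587719, -0.5037817 ,  0.24124754]), 'tool_rot': array([-3.10837852e+00, -4.40770104e-01,  3.97871392e-05]), 'contact_force': array([-0.0424529 , -0.3457782 ,  0.15123345]), 'moment': array([ 0.01146255, -0.00684134, -0.00288229]), 'grasp_force': 0.0, 'opening': 0.0856115100337669}
pics
```

View pics/scene0.png

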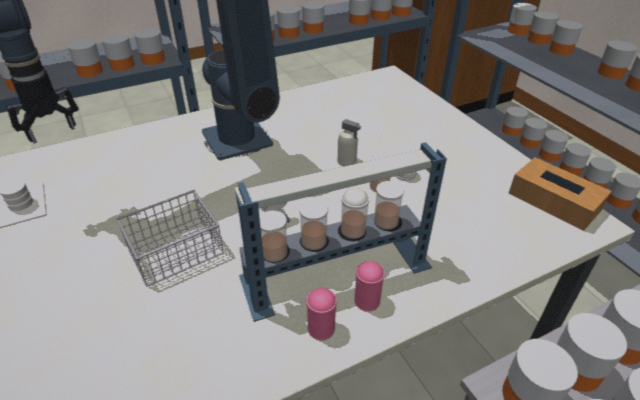

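View pics/side0.png

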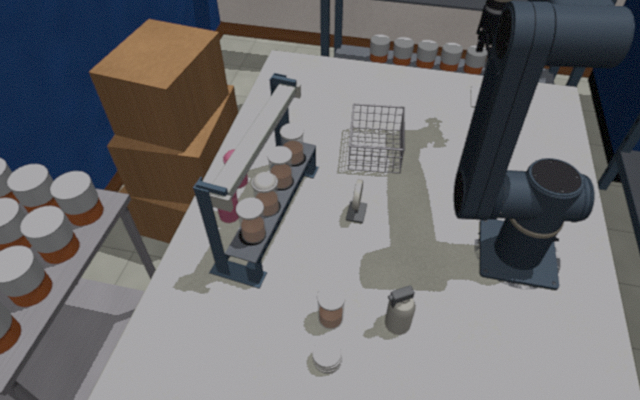

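The scene camera looks at the rack from behind, with image right being +y. The possible rejects are the four shelf jars at (272,225), (313,225), (354,200) and (389,197). The pink domed pair at (321,300) and (369,275) are the look-alikes. The shelf jar at (354,200) fits: its lid is a white dome, third along, so slot2. I'll confirm that in an enlarged crop.

Run:
```python
import cv2
a=cv2.imread("pics/scene0.png")[140:320,230:450]; cv2.imwrite("pics/c1.png",cv2.resize(a,None,fx=3.3,fy=3.3,interpolation=cv2.INTER_CUBIC))
b=cv2.imread("pics/side0.png")[70:380,190:430]; cv2.imwrite("pics/c2.png",cv2.resize(b,None,fx=1.9,fy=1.9,interpolation=cv2.INTER_CUBIC))
```

```text
(no output)
```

View pics/c1.png

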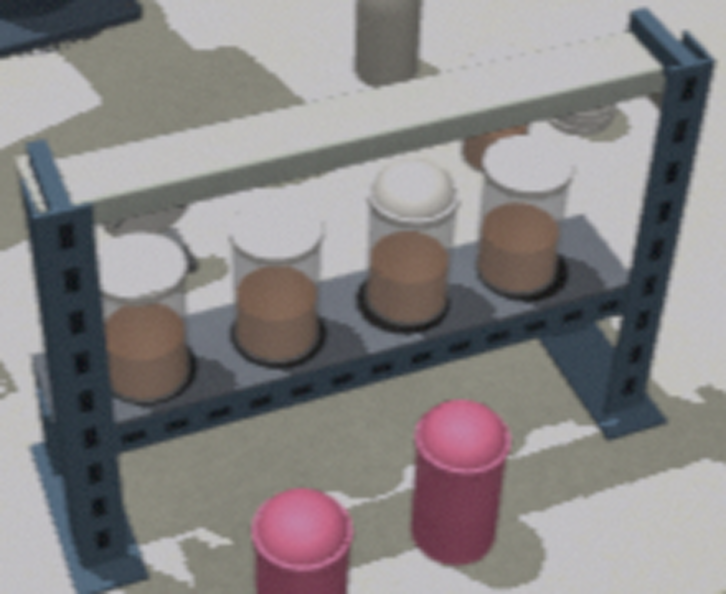

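View pics/c2.png

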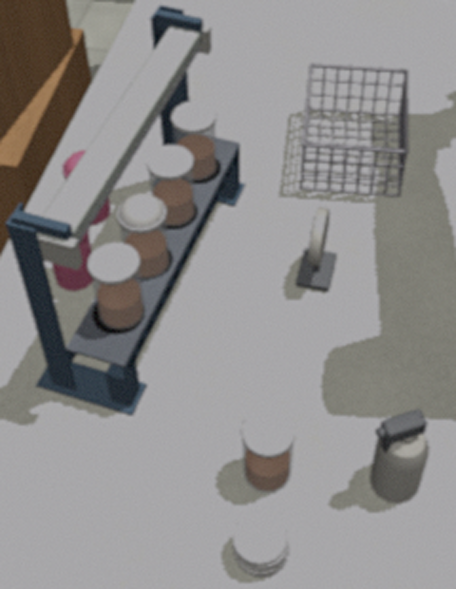

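The crops confirm slot2: a domed white lid at c1 (412,190). Its neighbours are flat and the pink ones stand on the table. Next I'll localise everything.

```bash
cat > h.py <<'E'
import numpy as np, cv2
from cell import arm
def ray(c,u,v):
    E=c["extrinsics"];R=E[:3,:3];o=-R.T@E[:3,3]
    d=R.T@np.array([(u-c["cx"])/c["fx"],-(v-c["cy"])/c["fy"],-1.]);return o,d
def hit(c,u,v,z):
    o,d=ray(c,u,v);return (o+d*(z-o[2])/d[2])
def proj(c,p):
    q=c["extrinsics"][:3,:3]@np.array(p)+c["extrinsics"][:3,3]
    return c["cx"]+c["fx"]*q[0]/-q[2], c["cy"]-c["fy"]*q[1]/-q[2]
E
python3 - <<'E'
from h import *
np.set_printoptions(precision=4,suppress=True)
S=arm.calibration("scene");D=arm.calibration("side")
sc=lambda x,y:(230+x/3.3,140+y/3.3); sd=lambda x,y:(190+x/1.9,70+y/1.9)
for n,p in dict(l0=(145,265),l1=(277,236),l3=(528,163)).items(): print("scene",n,hit(S,*sc(*p),.2))
for n,p in dict(l0=(194,118),l1=(171,160),l3=(115,263)).items(): print("side",n,hit(D,*sd(*p),.2))
print("shelf corners z.1 side",[hit(D,*sd(*p),.1)[:2] for p in [(241,142),(118,357),(72,342)]])
print("scene shelf front right",hit(S,*sc(582,217),.1))
print("spare",hit(D,*sd(268,433),.1),"stack",hit(D,*sd(260,540),.044),"spray base",hit(D,*sd(397,478),0.0),"dial",hit(D,*sd(317,272),0))
print("basket rim side",[hit(D,*sd(*p),.1)[:2] for p in [(310,66),(407,70),(404,150),(303,148)]])
print("basket bottom front",[hit(D,*sd(*p),0)[:2] for p in [(303,190),(402,193)]])
print("basket rim scene",[hit(S,*p,.1)[:2] for p in [(122,235),(203,197),(219,236),(140,278)]])
E
```

```text
scene l0 [ 0.6369 -0.1199  0.2   ]
scene l1 [ 0.65   -0.0317  0.2   ]
scene l3 [0.6603 0.1576 0.2   ]
side l0 [ 0.631  -0.1141  0.2   ]
side l1 [ 0.6393 -0.0251  0.2   ]
side l3 [0.6565 0.1637 0.2   ]
shelf corners z.1 side [array([ 0.5809, -0.1866]), array([0.6423, 0.2307]), array([0.7059, 0.2215])]
scene shelf front right [0.6349 0.2349 0.1   ]
spare [0.4384 0.2947 0.1   ] stack [0.4251 0.3995 0.044 ] spray base [0.2795 0.2652 0.    ] dial [ 0.4331 -0.0409  0.    ]
basket rim side [array([ 0.5108, -0.392 ]), array([ 0.353, -0.416]), array([ 0.3366, -0.2223]), array([ 0.4863, -0.1938])]
basket bottom front [array([ 0.484 , -0.2041]), array([ 0.3286, -0.2316])]
basket rim scene [array([ 0.4216, -0.4211]), array([ 0.3721, -0.2119]), array([ 0.527 , -0.2189]), array([ 0.5734, -0.4088])]
```

Emit:
apply_moves --increments '[{"z": 50},{"z": 50},{"y": -50},{"y": -50},{"y": -50},{"y": -50},{"y": -50},{"y": -50},{"y": -50},{"y": -50}]'

```text
invalid input at $.increments[0]: expected keys gripper, x, y, z, turn
```

Emit:
apply_moves --increments '[{"gripper": 85,"x": 0,"y": 0,"z": 50,"turn": 0},{"gripper": 85,"x": 0,"y": 0,"z": 50,"turn": 0},{"gripper": 85,"x": 0,"y": -50,"z": 0,"turn": 0},{"gripper": 85,"x": 0,"y": -50,"z": 0,"turn": 0},{"gripper": 85,"x": 0,"y": -50,"z": 0,"turn": 0},{"gripper": 85,"x": 0,"y": -50,"z": 0,"turn": 0},{"gripper": 85,"x": 0,"y": -50,"z": 0,"turn": 0},{"gripper": 85,"x": 0,"y": -50,"z": 0,"turn": 0},{"gripper": 85,"x": 0,"y": -50,"z": 0,"turn": 0},{"gripper": 85,"x": 0,"y": -50,"z": 0,"turn": 0}]'

```text
time_s: 1.1
tool_pos: [0.1041, -0.6336, 0.366]
tool_rot: [-2.972, -0.421, -0.047]
contact_force: [0.7, 0.6, 1.2]
opening: 0.0852
grasp_force: 0.0
```

Emit:
apply_moves --increments '[{"gripper": 85,"x": 0,"y": -50,"z": 0,"turn": 0},{"gripper": 85,"x": 0,"y": -50,"z": 0,"turn": 0},{"gripper": 85,"x": 0,"y": -50,"z": 0,"turn": 0},{"gripper": 85,"x": 0,"y": -50,"z": 0,"turn": 0}]'

```text
time_s: 1.5
tool_pos: [0.0792, -0.6413, 0.3477]
tool_rot: [-2.946, -0.416, -0.08]
contact_force: [-0.5, -1.1, 0.1]
opening: 0.0852
grasp_force: 0.0
```

```bash
cat >> h.py <<'E'
from scipy.spatial.transform import Rotation as Ro
np.set_printoptions(precision=4,suppress=True)
def st():
    s=arm.get_state();R=Ro.from_rotvec(s["tool_rot"]).as_matrix()
    print(s["time_s"],"p",s["tool_pos"],"z",R[:,2],"y",R[:,1],"q",s["joint_positions"],"F",s["contact_force"],"op",s["opening"])
    return s,R
E
python3 -c "from h import *;st()"
```

```text
1.5 p [ 0.0792 -0.6413  0.3477] z [ 0.0296  0.1698 -0.985 ] y [ 0.2793 -0.9476 -0.155 ] q [-1.566   0.8654  1.4179  2.2938  0.0305  1.2923] F [-0.4594 -1.1024  0.0801] op 0.08515974005878602
```

Emit:
apply_moves --increments '[{"gripper": 85,"x": 0,"y": 50,"z": 0,"turn": 0},{"gripper": 85,"x": 0,"y": 50,"z": 0,"turn": 0},{"gripper": 85,"x": 0,"y": 0,"z": 0,"turn": 0}]'

```text
time_s: 1.8
tool_pos: [0.0798, -0.5898, 0.3512]
tool_rot: [-2.931, -0.414, -0.082]
contact_force: [0.2, -1.1, 0.1]
opening: 0.0848
grasp_force: 0.0
```

```bash
python3 -c "from h import *;st()"
```

```text
1.8 p [ 0.0798 -0.5898  0.3512] z [ 0.0295  0.1852 -0.9823] y [ 0.2796 -0.945  -0.1698] q [-1.5647  0.57    0.9565  2.1434  0.0306  1.2933] F [ 0.1982 -1.0589  0.1153] op 0.08480566553092977
```

Run:
```python
from h import *
S=arm.calibration("scene");D=arm.calibration("side")
print(hit(S,18,208,0),hit(D,480,98,0),hit(S,30,210,0))
# link fit: unknown a,h,L2,L3,L4 with given states
d=[([0.0487,0.0978,1.622],[.1459,-.5038,.2412]),([.8654,1.4179,2.2938],[.0792,-.6413,.3477]),([.57,.9565,2.1434],[.0798,-.5898,.3512])]
A=[];b=[]
for (j2,j3,j4),p in d:
    P=j4-j3+j2;f=j2-j3
    A+= [[1,0,np.sin(j2),np.cos(f),np.cos(P)],[0,1,np.cos(j2),-np.sin(f),-np.sin(P)]];b+=[np.hypot(*p[:2]),p[2]]
x,r,k,s=np.linalg.lstsq(np.array(A),np.array(b),rcond=None);print(x,r,k,np.array(A)@x-b)
```

```text
[ 0.0628 -0.67    0.    ] [ 0.0995 -0.6535  0.    ] [ 0.0872 -0.6402  0.    ]
[0.0219 0.2674 0.3712 0.486  0.4205] [0.] 5 [-0.      0.0003  0.0007  0.001  -0.0006 -0.0013]
```

Emit:
apply_moves --increments '[{"gripper": 75,"x": 0,"y": 50,"z": 0,"turn": 0},{"gripper": 75,"x": 0,"y": 50,"z": 0,"turn": 0},{"gripper": 75,"x": 0,"y": 50,"z": 50,"turn": 0},{"gripper": 75,"x": 0,"y": 40,"z": 50,"turn": 0},{"gripper": 75,"x": 0,"y": 0,"z": 50,"turn": 0},{"gripper": 75,"x": 0,"y": 0,"z": 50,"turn": 0},{"gripper": 75,"x": 0,"y": 0,"z": 0,"turn": 0}]'

```text
time_s: 2.5
tool_pos: [0.0794, -0.4298, 0.4949]
tool_rot: [-2.998, -0.423, -0.072]
contact_force: [0.2, -0.7, -0.1]
opening: 0.0752
grasp_force: 0.0
```

```bash
python3 -c "from h import *;st()"
```

```text
2.5 p [ 0.0794 -0.4298  0.4949] z [ 0.031   0.1185 -0.9925] y [ 0.2783 -0.9547 -0.1053] q [-1.5642  0.2033  0.8089  2.295   0.0318  1.2952] F [ 0.1946 -0.7474 -0.0933] op 0.07523506058068048
```

Emit:
apply_moves --increments '[{"gripper": 75,"x": 0,"y": 0,"z": 50,"turn": 0},{"gripper": 75,"x": 0,"y": 0,"z": 40,"turn": 0},{"gripper": 75,"x": 0,"y": 0,"z": 0,"turn": 0}]'

```text
time_s: 2.8
tool_pos: [0.0793, -0.4182, 0.5189]
tool_rot: [-3.056, -0.429, -0.064]
contact_force: [-0.8, 0.4, -0.5]
opening: 0.0748
grasp_force: 0.0
```

```bash
python3 -c "from h import *;st()"
```

```text
2.8 p [ 0.0793 -0.4182  0.5189] z [ 0.0331  0.0601 -0.9976] y [ 0.2761 -0.9599 -0.0487] q [-1.5654  0.1574  0.8216  2.295   0.0334  1.2963] F [-0.7956  0.3902 -0.4885] op 0.07475645411528238
```

Emit:
apply_moves --increments '[{"gripper": 75,"x": 0,"y": 0,"z": 50,"turn": 0},{"gripper": 75,"x": 0,"y": 0,"z": 40,"turn": 0},{"gripper": 75,"x": 0,"y": 0,"z": 0,"turn": 0}]'

```text
time_s: 3.1
tool_pos: [0.0797, -0.41, 0.5451]
tool_rot: [3.099, 0.433, 0.053]
contact_force: [-0.2, 0.3, -0.8]
opening: 0.0746
grasp_force: 0.0
```

Emit:
apply_moves --increments '[{"gripper": 75,"x": 0,"y": 0,"z": -10,"turn": 0.144},{"gripper": 75,"x": 0,"y": 0,"z": 0,"turn": 0.144},{"gripper": 75,"x": 0,"y": 0,"z": 0,"turn": 0.144},{"gripper": 75,"x": 0,"y": 0,"z": 0,"turn": 0.144},{"gripper": 75,"x": 0,"y": 0,"z": 0,"turn": 0.144},{"gripper": 75,"x": 0,"y": 0,"z": 0,"turn": 0.144},{"gripper": 75,"x": 0,"y": 0,"z": 0,"turn": 0.144},{"gripper": 75,"x": 0,"y": 0,"z": 0,"turn": 0.144},{"gripper": 75,"x": 0,"y": 0,"z": 0,"turn": 0.144},{"gripper": 75,"x": 0,"y": 0,"z": 0,"turn": 0}]'

```text
time_s: 4.1
tool_pos: [0.0796, -0.4111, 0.5297]
tool_rot: [-2.207, -2.213, -0.048]
contact_force: [0.3, -0.0, 0.1]
opening: 0.0748
grasp_force: 0.0
```

```bash
python3 -c "from h import *;st()"
```

```text
4.1 p [ 0.0796 -0.4111  0.5297] z [ 0.0104  0.0328 -0.9994] y [0.9999 0.0024 0.0105] q [-1.5481  0.1358  0.8269  2.2944  0.0111  0.02  ] F [ 0.34   -0.0438  0.0884] op 0.07478031381271151
```

Emit:
apply_moves --increments '[{"gripper": 75,"x": 0,"y": 0,"z": 50,"turn": 0},{"gripper": 75,"x": 0,"y": 0,"z": 50,"turn": 0},{"gripper": 75,"x": 0,"y": 0,"z": 50,"turn": 0},{"gripper": 75,"x": 0,"y": 0,"z": 50,"turn": 0},{"gripper": 75,"x": 0,"y": 0,"z": 50,"turn": 0},{"gripper": 75,"x": 0,"y": 0,"z": 50,"turn": 0},{"gripper": 75,"x": 0,"y": 0,"z": 50,"turn": 0},{"gripper": 75,"x": 0,"y": 0,"z": 50,"turn": 0},{"gripper": 75,"x": 0,"y": 0,"z": 0,"turn": 0}]'

```text
time_s: 5.0
tool_pos: [0.0782, -0.3879, 0.6447]
tool_rot: [2.066, 2.068, -0.262]
contact_force: [-0.8, 1.2, 0.5]
opening: 0.075
grasp_force: 0.0
```

```bash
python3 -c "from h import *;st()"
```

```text
5.0 p [ 0.0782 -0.3879  0.6447] z [ 0.0202 -0.2691 -0.9629] y [0.9998 0.0036 0.0199] q [-1.554   0.056   1.0529  2.2949  0.0156  0.0181] F [-0.7583  1.2136  0.4988] op 0.07496398090493993
```

Emit:
apply_moves --increments '[{"gripper": 75,"x": 0,"y": 0,"z": 50,"turn": 0},{"gripper": 75,"x": 0,"y": 0,"z": 50,"turn": 0},{"gripper": 75,"x": 0,"y": 0,"z": 50,"turn": 0},{"gripper": 75,"x": 0,"y": 0,"z": 50,"turn": 0},{"gripper": 75,"x": 0,"y": 0,"z": 50,"turn": 0},{"gripper": 75,"x": 0,"y": 0,"z": 50,"turn": 0},{"gripper": 75,"x": 0,"y": 0,"z": 50,"turn": 0},{"gripper": 75,"x": 0,"y": 0,"z": 50,"turn": 0},{"gripper": 75,"x": 0,"y": 0,"z": 50,"turn": 0},{"gripper": 75,"x": 0,"y": 0,"z": 0,"turn": 0}]'

```text
time_s: 6.0
tool_pos: [0.0767, -0.3685, 0.7574]
tool_rot: [1.875, 1.873, -0.539]
contact_force: [-0.1, 0.1, 0.4]
opening: 0.075
grasp_force: 0.0
```

```bash
python3 -c "from h import *;st()"
```

```text
6.0 p [ 0.0767 -0.3685  0.7574] z [ 0.0295 -0.5564 -0.8304] y [0.9995 0.0082 0.03  ] q [-1.5668  0.0773  1.3919  2.2949  0.0273  0.0132] F [-0.1497  0.0959  0.3859] op 0.07501290909775006
```

Emit:
apply_moves --increments '[{"gripper": 75,"x": 25,"y": 28,"z": -15,"turn": 0.143},{"gripper": 75,"x": 25,"y": 28,"z": -15,"turn": 0.143},{"gripper": 75,"x": 25,"y": 28,"z": -15,"turn": 0.143},{"gripper": 75,"x": 25,"y": 28,"z": -15,"turn": 0.143},{"gripper": 75,"x": 25,"y": 28,"z": -15,"turn": 0.143},{"gripper": 75,"x": 25,"y": 28,"z": -15,"turn": 0.143},{"gripper": 75,"x": 25,"y": 28,"z": -15,"turn": 0.143},{"gripper": 75,"x": 25,"y": 28,"z": -15,"turn": 0.143},{"gripper": 75,"x": 25,"y": 28,"z": -15,"turn": 0.143},{"gripper": 75,"x": 25,"y": 28,"z": -15,"turn": 0.143}]'

```text
time_s: 7.0
tool_pos: [0.3214, -0.0956, 0.6095]
tool_rot: [0.218, 2.547, -0.023]
contact_force: [0.2, -1.2, -0.0]
opening: 0.0753
grasp_force: 0.0
```

```bash
python3 -c "from h import *;st()"
```

```text
7.0 p [ 0.3214 -0.0956  0.6095] z [ 0.5485 -0.0637 -0.8337] y [0.1609 0.9865 0.0305] q [-0.8574 -0.5204  0.3646  2.0015  0.3824 -0.5972] F [ 0.2402 -1.1865 -0.0172] op 0.07530827214495503
```

Emit:
apply_moves --increments '[{"gripper": 75,"x": 19,"y": 22,"z": -36,"turn": 0},{"gripper": 75,"x": 19,"y": 22,"z": -36,"turn": 0},{"gripper": 75,"x": 19,"y": 22,"z": -36,"turn": 0},{"gripper": 75,"x": 19,"y": 22,"z": -36,"turn": 0},{"gripper": 75,"x": 19,"y": 22,"z": -36,"turn": 0},{"gripper": 75,"x": 19,"y": 22,"z": -36,"turn": 0},{"gripper": 75,"x": 19,"y": 22,"z": -36,"turn": 0},{"gripper": 75,"x": 17,"y": 21,"z": -38,"turn": 0},{"gripper": 75,"x": 0,"y": 0,"z": 0,"turn": 0}]'

```text
time_s: 7.9
tool_pos: [0.4668, 0.0802, 0.3057]
tool_rot: [0.219, 2.569, -0.029]
contact_force: [-1.0, -0.6, -2.0]
opening: 0.0753
grasp_force: 0.0
```

Run:
```python
from h import *
st(); c=arm.calibration("wrist"); im=arm.camera("wrist"); cv2.imwrite("pics/w1.png",im)
import pickle; pickle.dump(c,open("w1.pkl","wb"))
for n in ["scene","side"]: cv2.imwrite(f"pics/{n}1.png",arm.camera(n))
```

```text
7.9 p [0.4668 0.0802 0.3057] z [ 0.5299 -0.0658 -0.8455] y [0.1619 0.9865 0.0247] q [ 0.1075 -0.6463 -0.4394  1.2265 -0.1226  0.2426] F [-1.0209 -0.6045 -1.9553] op 0.07530718361669071
```

View pics/w1.png

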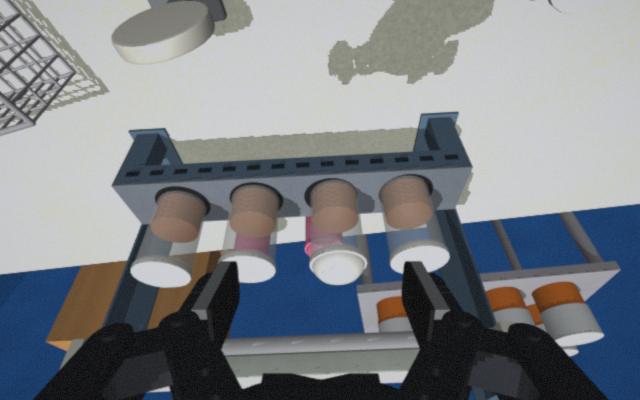

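Run:
```python
from h import *
import pickle
from scipy.optimize import least_squares
W=pickle.load(open("w1.pkl","rb"));S=arm.calibration("scene");D=arm.calibration("side")
sc=lambda x,y:(230+x/3.3,140+y/3.3); sd=lambda x,y:(190+x/1.9,70+y/1.9)
print([hit(W,*p,.1)[:2] for p in [(118,186),(469,167)]],[hit(W,*p,.199)[:2] for p in [(163,271),(249,267),(419,258)]], "dome",hit(W,338,268,.21))
P=[(W,(118,186),(-.04,-.215,.1)),(W,(469,167),(-.04,.215,.1))]
P+=[(W,p,(0,y,.199)) for p,y in [((163,271),-.1425),((249,267),-.0475),((419,258),.1425)]]
P+=[(S,sc(*p),(0,y,.199)) for p,y in [((145,265),-.1425),((277,236),-.0475),((528,163),.1425)]]
P+=[(D,sd(*p),(0,y,.199)) for p,y in [((194,118),-.1425),((171,160),-.0475),((115,263),.1425)]]
def w(v,q): 
    c,s=np.cos(v[2]),np.sin(v[2]); return (v[0]+c*q[0]-s*q[1],v[1]+s*q[0]+c*q[1],q[2])
f=lambda v:np.concatenate([np.subtract(proj(c,w(v,q)),u) for c,u,q in P])
r=least_squares(f,[.65,.02,-.09],loss="soft_l1");print(r.x);print(f(r.x).reshape(-1,2))
for y in(.0475,):print("slot2",w(r.x,(0,y,.1)))
```

```text
[array([ 0.5852, -0.1806]), array([0.6313, 0.2351])] [array([ 0.6259, -0.1166]), array([ 0.6365, -0.023 ]), array([0.6546, 0.1585])] dome [0.6379 0.0731 0.21  ]
[ 0.6467  0.0211 -0.1036]
[[-6.3996  0.5297]
 [ 3.8709 -1.7485]
 [-0.5633  2.8684]
 [-1.1732  2.5434]
 [ 3.665   2.6879]
 [-1.1911 -0.9619]
 [ 0.5942 -2.6727]
 [ 2.1539 -0.0538]
 [ 0.3083 -1.3315]
 [-0.7769 -0.1298]
 [-1.863  -0.3423]]
slot2 (np.float64(0.6515749170375824), np.float64(0.068373227654725), 0.1)
```

Emit:
apply_moves --increments '[{"gripper": 76,"x": 20,"y": 0,"z": -37,"turn": 0.04},{"gripper": 76,"x": 20,"y": 0,"z": -37,"turn": 0},{"gripper": 76,"x": 20,"y": 0,"z": -37,"turn": 0},{"gripper": 76,"x": 20,"y": -1,"z": -36,"turn": 0},{"gripper": 76,"x": 0,"y": 0,"z": 0,"turn": 0},{"gripper": 76,"x": 0,"y": 0,"z": 0,"turn": 0}]'

```text
time_s: 8.65
tool_pos: [0.5519, 0.076, 0.1767]
tool_rot: [0.176, 2.547, -0.011]
contact_force: [0.4, 0.4, 0.3]
opening: 0.0761
grasp_force: 0.0
```

```bash
python3 -c "
from h import *;s,R=st();G=s['tool_pos']-.008*R[:,2];print('grasp',G,'to go',np.array([.6516,.0684,.166])-G)"
```

```text
8.65 p [0.5519 0.076  0.1767] z [ 0.5536 -0.0463 -0.8315] y [0.1282 0.9913 0.0302] q [ 0.06   -0.474  -0.6084  0.8522 -0.0795  0.1738] F [0.404  0.4493 0.2979] op 0.07606170394289974
grasp [0.5475 0.0763 0.1833] to go [ 0.1041 -0.0079 -0.0173]
```

Emit:
apply_moves --increments '[{"gripper": 76,"x": 0,"y": 3,"z": -17,"turn": 0},{"gripper": 76,"x": 10,"y": -1,"z": 0,"turn": 0},{"gripper": 76,"x": 15,"y": -1.5,"z": 0,"turn": 0},{"gripper": 76,"x": 15,"y": -1.5,"z": 0,"turn": 0},{"gripper": 76,"x": 0,"y": 0,"z": 0,"turn": 0}]'

```text
time_s: 9.15
tool_pos: [0.5944, 0.0755, 0.1624]
tool_rot: [0.174, 2.542, -0.01]
contact_force: [0.4, -0.1, 0.2]
opening: 0.076
grasp_force: 0.0
```

```bash
python3 -c "
from h import *;s,R=st();G=s['tool_pos']-.008*R[:,2];print('grasp',G,'to go',np.array([.6516,.0684,.166])-G)
import pickle
pickle.dump(arm.calibration('wrist'),open('w2.pkl','wb'));cv2.imwrite('pics/w2.png',arm.camera('wrist'))"
```

```text
9.15 p [0.5944 0.0755 0.1624] z [ 0.5577 -0.0456 -0.8288] y [0.1271 0.9914 0.031 ] q [ 0.0527 -0.349  -0.553   0.7771 -0.075   0.1669] F [ 0.4232 -0.0911  0.1861] op 0.07598288155871194
grasp [0.5899 0.0759 0.169 ] to go [ 0.0617 -0.0075 -0.003 ]
```

View pics/w2.png

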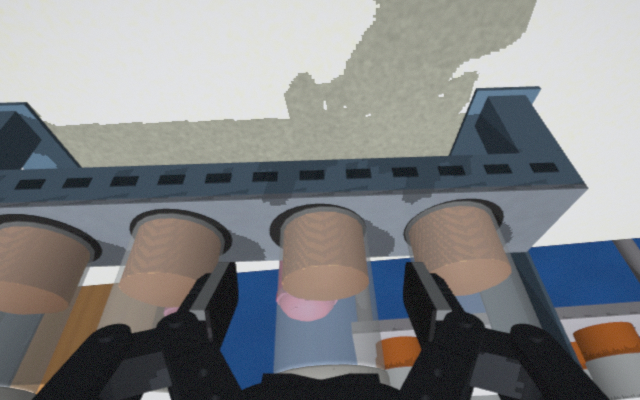

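```bash
python3 -c "
from h import *
import pickle;W=pickle.load(open('w2.pkl','rb'))
print('base front',hit(W,322,209,.1),'sides of base at culture top z.145',hit(W,282,275,.145),hit(W,367,273,.145))
print('mark extents',hit(W,269,232,.1),hit(W,372,228,.1),'shelf corner R',hit(W,586,187,.1))
print('proj slot2',proj(W,(.6516,.0684,.1)),'front',proj(W,(.6218,.0715,.1)))"
```

```text
base front [0.625  0.0747 0.1   ] sides of base at culture top z.145 [0.6215 0.0511 0.145 ] [0.6281 0.0981 0.145 ]
mark extents [0.6458 0.0347 0.1   ] [0.6533 0.1065 0.1   ] shelf corner R [0.6297 0.2369 0.1   ]
proj slot2 (np.float64(317.77643219764303), np.float64(231.83392626891245)) front (np.float64(316.39433259076463), np.float64(206.58035272882512))
```

Emit:
apply_moves --increments '[{"gripper": 76,"x": 11,"y": -0.9,"z": -1,"turn": 0},{"gripper": 76,"x": 11,"y": -0.9,"z": -1,"turn": 0},{"gripper": 76,"x": 11,"y": -0.9,"z": -1,"turn": 0},{"gripper": 76,"x": 11,"y": -0.9,"z": 0,"turn": 0},{"gripper": 76,"x": 11,"y": -0.9,"z": 0,"turn": 0},{"gripper": 76,"x": 8,"y": -0.9,"z": 0,"turn": 0},{"gripper": 76,"x": 0,"y": 0,"z": 0,"turn": 0}]'

```text
time_s: 9.9
tool_pos: [0.6557, 0.0703, 0.1566]
tool_rot: [0.174, 2.546, -0.011]
contact_force: [-0.8, -0.7, 0.5]
opening: 0.0758
grasp_force: 0.0
```

```bash
python3 -c "
from h import *;s,R=st();G=s['tool_pos']-.008*R[:,2];print('grasp',G,'to go',np.array([.653,.0705,.166])-G)"
```

```text
9.9 p [0.6557 0.0703 0.1566] z [ 0.5543 -0.0456 -0.831 ] y [0.1268 0.9915 0.0302] q [ 0.0354 -0.1747 -0.424   0.7349 -0.0652  0.1521] F [-0.8396 -0.7406  0.5465] op 0.07583436388125366
grasp [0.6512 0.0707 0.1632] to go [ 0.0018 -0.0002  0.0028]
```

Emit:
apply_moves --increments '[{"gripper": 66,"x": 1,"y": 0,"z": 2,"turn": 0},{"gripper": 50,"x": 0,"y": 0,"z": 0,"turn": 0},{"gripper": 50,"x": 0,"y": 0,"z": 0,"turn": 0},{"gripper": 50,"x": 0,"y": 0,"z": 0,"turn": 0},{"gripper": 50,"x": 0,"y": 0,"z": 0,"turn": 0},{"gripper": 50,"x": 0,"y": 0,"z": 0,"turn": 0}]' --newtons 45

```text
time_s: 10.5
tool_pos: [0.6548, 0.0706, 0.1566]
tool_rot: [0.173, 2.549, -0.011]
contact_force: [-4.1, -0.7, 4.2]
opening: 0.0591
grasp_force: 43.6
```

Emit:
apply_moves --increments '[{"gripper": 50,"x": 0,"y": 0,"z": 4,"turn": 0},{"gripper": 50,"x": 0,"y": 0,"z": 5,"turn": 0},{"gripper": 50,"x": -8,"y": 0.8,"z": 3,"turn": 0},{"gripper": 50,"x": -15,"y": 1.5,"z": 0,"turn": 0},{"gripper": 50,"x": -20,"y": 2,"z": 0,"turn": 0},{"gripper": 50,"x": -20,"y": 2,"z": 0,"turn": 0},{"gripper": 50,"x": -20,"y": 2,"z": 0,"turn": 0},{"gripper": 50,"x": -20,"y": 2,"z": 10,"turn": 0},{"gripper": 50,"x": -20,"y": 0,"z": 20,"turn": 0},{"gripper": 50,"x": 0,"y": 0,"z": 20,"turn": 0}]'

```text
time_s: 11.5
tool_pos: [0.5284, 0.0814, 0.2162]
tool_rot: [0.172, 2.554, -0.01]
contact_force: [-0.1, -0.7, -1.9]
opening: 0.0589
grasp_force: 43.1
```

Run:
```python
from h import *
import pickle
st(); out={}
for n in ["wrist","scene","side"]:
    out[n]=arm.calibration(n); cv2.imwrite(f"pics/{n}3.png",arm.camera(n))
pickle.dump(out,open("c3.pkl","wb"))
a=cv2.imread("pics/wrist3.png");b=cv2.imread("pics/side3.png")[60:260,180:500];c=cv2.imread("pics/scene3.png")[100:300,90:410]
cv2.imwrite("pics/m3.png",np.vstack([cv2.resize(np.hstack([b,c]),(768,240)),cv2.resize(a,(576,360))[:, :] if 0 else cv2.copyMakeBorder(cv2.resize(a,(576,360)),0,0,0,192,0)]))
```

```text
11.5 p [0.5284 0.0814 0.2162] z [ 0.5476 -0.0443 -0.8355] y [0.1253 0.9917 0.0296] q [ 0.0767 -0.5369 -0.5659  0.9658 -0.0862  0.1856] F [-0.1338 -0.7057 -1.8938] op 0.058909376372870914
```

View pics/m3.png

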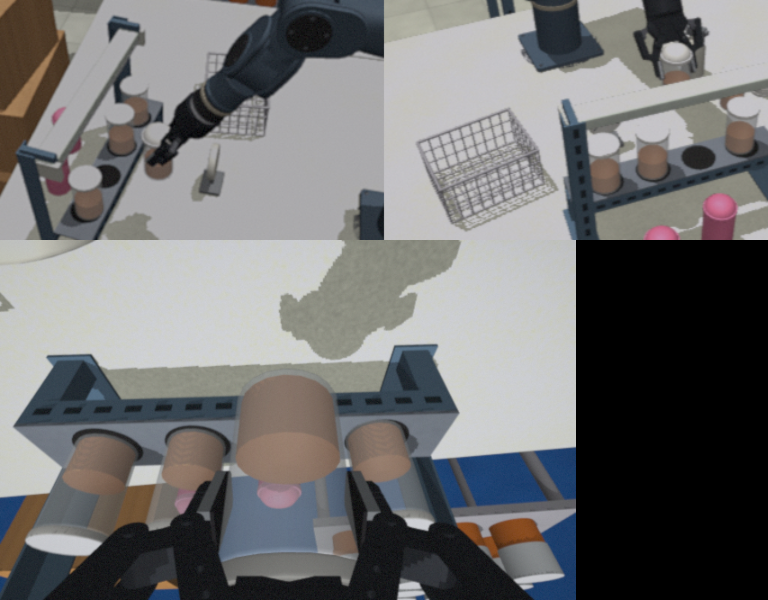

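Both views show the reject held and upright, and the black mark bare at montage (698,157) in scene and (107,175) in side. Now the exact mark and basket positions.

Run:
```python
from h import *
import pickle
C=pickle.load(open("c3.pkl","rb"))
for n,(u,v) in dict(scene=(90+(698-384)/1.2,100+157/1.2),side=(180+107/1.2,60+175/1.2)).items():
    g=cv2.cvtColor(cv2.imread(f"pics/{n}3.png"),cv2.COLOR_BGR2GRAY)
    u,v=int(u),int(v);w=g[v-18:v+19,u-22:u+23]
    m=(w<w.min()+22).astype(np.uint8)
    k,l,s,c=cv2.connectedComponentsWithStats(m);i=l[18,22]
    print(n,i,s[i],c[i]+[u-22,v-18],hit(C[n],*(c[i]+[u-22,v-18]),.1))
S=C["scene"];f=lambda x,y:(90+(x-384)/1.2,100+y/1.2)
print([hit(S,*f(*p),.1)[:2] for p in [(417,143),(510,110),(542,155),(442,187)]],[hit(S,*f(*p),0)[:2] for p in [(460,227),(555,187)]])
for cx in [(.42,-.31),(.43,-.315)]:
  for yaw in (.17,):
    c,s=np.cos(yaw),np.sin(yaw)
    print(cx,[np.round(proj(S,(cx[0]+c*a-s*b,cx[1]+s*a+c*b,.1))) for a,b in [(-.08,-.1),(-.08,.1),(.08,.1),(.08,-.1)]])
```

```text
scene 1 [ 10  10  26  19 369] [351.626 230.897] [0.6515 0.0668 0.1   ]
side 4 [ 15  11  18  18 220] [270.9136 205.9818] [0.6446 0.0661 0.1   ]
[array([ 0.3603, -0.4216]), array([ 0.3417, -0.2244]), array([ 0.5077, -0.2062]), array([ 0.5064, -0.3996])] [array([ 0.525 , -0.3918]), array([ 0.5074, -0.1908])]
(0.42, -0.31) [array([117., 219.]), array([193., 188.]), array([222., 221.]), array([141., 258.])]
(0.43, -0.315) [array([116., 222.]), array([192., 191.]), array([221., 225.]), array([140., 262.])]
```

Emit:
apply_moves --increments '[{"gripper": 50,"x": -8,"y": -15,"z": 15,"turn": 0},{"gripper": 50,"x": -8,"y": -30,"z": 5,"turn": 0},{"gripper": 50,"x": -8,"y": -38,"z": 0,"turn": 0},{"gripper": 50,"x": -8,"y": -38,"z": 0,"turn": 0},{"gripper": 50,"x": -8,"y": -38,"z": 0,"turn": 0},{"gripper": 50,"x": -8,"y": -38,"z": 0,"turn": 0},{"gripper": 50,"x": -8,"y": -38,"z": 0,"turn": 0},{"gripper": 50,"x": -8,"y": -38,"z": 0,"turn": 0},{"gripper": 50,"x": -8,"y": -38,"z": 0,"turn": 0},{"gripper": 50,"x": -8,"y": -38,"z": 0,"turn": 0}]'

```text
time_s: 12.65
tool_pos: [0.4505, -0.2694, 0.2357]
tool_rot: [0.176, 2.552, -0.009]
contact_force: [0.3, -0.3, -1.3]
opening: 0.0592
grasp_force: 43.0
```

Emit:
apply_moves --increments '[{"gripper": 50,"x": -6,"y": -30,"z": 0,"turn": 0},{"gripper": 50,"x": -5,"y": -20,"z": 0,"turn": 0},{"gripper": 50,"x": 0,"y": 0,"z": 0,"turn": 0}]'

```text
time_s: 12.95
tool_pos: [0.4393, -0.3204, 0.2352]
tool_rot: [0.18, 2.553, -0.009]
contact_force: [0.9, 0.4, -1.9]
opening: 0.0592
grasp_force: 43.0
```

Run:
```python
from h import *
s,R=st();G=s['tool_pos']-.008*R[:,2];print('G',G,'to go',np.array([.433,-.316,.0632+.007])-G)
b=arm.camera("side")[60:260,280:480];c=arm.camera("scene")[150:350,70:270];w=arm.camera("wrist")
cv2.imwrite("pics/m4.png",np.vstack([cv2.resize(np.hstack([b,c]),(640,320)),w[:280]]))
```

```text
12.95 p [ 0.4393 -0.3204  0.2352] z [ 0.5483 -0.0454 -0.8351] y [0.131  0.9909 0.0321] q [-1.0081 -0.3737 -0.4     1.1672  0.4551 -0.7788] F [ 0.8882  0.3949 -1.9052] op 0.059169938158298754
G [ 0.4349 -0.3201  0.2418] to go [-0.0019  0.0041 -0.1716]
```

View pics/m4.png

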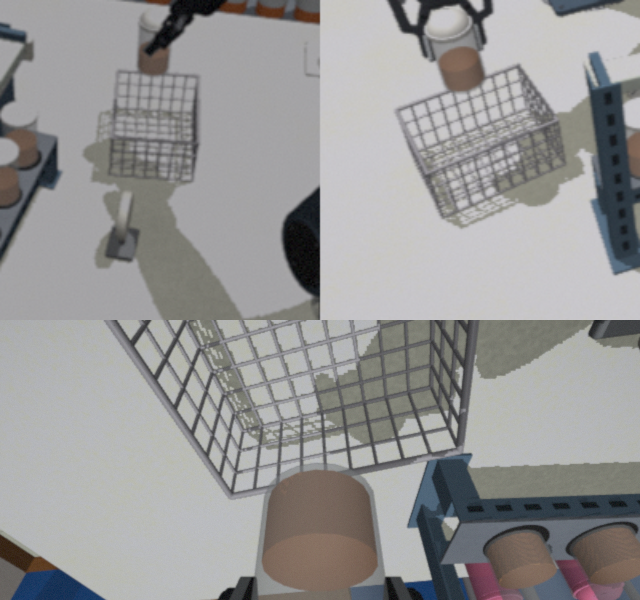

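Run:
```python
from h import *
W=arm.calibration("wrist");S=arm.calibration("scene");D=arm.calibration("side")
print("wrist far rim",[hit(W,*p,.1)[:2] for p in [(231,175),(463,127)]])
fd=lambda x,y:(280+x/1.6,60+y/1.6); fs=lambda x,y:(70+(x-320)/1.6,150+y/1.6)
print("side rim",[hit(D,*fd(*p),.1)[:2] for p in [(117,70),(200,76),(197,143),(111,140)]],"base near",[hit(D,*fd(*p),0)[:2] for p in [(110,176),(192,181)]])
print("scene rim",[hit(S,*fs(*p),.1)[:2] for p in [(398,108),(520,66)]],"base far",[hit(S,*fs(*p),0)[:2] for p in [(447,215),(565,163)]])
```

```text
wrist far rim [array([ 0.506 , -0.4002]), array([ 0.4819, -0.2061])]
side rim [array([ 0.5118, -0.3969]), array([ 0.3502, -0.4133]), array([ 0.335 , -0.2208]), array([ 0.4869, -0.1953])] base near [array([ 0.4861, -0.2036]), array([ 0.3325, -0.224 ])]
scene rim [array([ 0.3554, -0.4179]), array([ 0.3401, -0.2239])] base far [array([ 0.5062, -0.3971]), array([ 0.4837, -0.2076])]
```

Emit:
apply_moves --increments '[{"gripper": 50,"x": -2,"y": 4,"z": -20,"turn": 0},{"gripper": 50,"x": 0,"y": 0,"z": -25,"turn": 0},{"gripper": 50,"x": 0,"y": 0,"z": -25,"turn": 0},{"gripper": 50,"x": 0,"y": 0,"z": -25,"turn": 0},{"gripper": 50,"x": 0,"y": 0,"z": -25,"turn": 0},{"gripper": 50,"x": 0,"y": 0,"z": -20,"turn": 0},{"gripper": 50,"x": 0,"y": 0,"z": -10,"turn": 0},{"gripper": 50,"x": 0,"y": 0,"z": 0,"turn": 0}]'

```text
time_s: 13.9
tool_pos: [0.4382, -0.3116, 0.0856]
tool_rot: [0.173, 2.552, -0.006]
contact_force: [0.2, 1.1, -1.4]
opening: 0.0591
grasp_force: 43.0
```

Run:
```python
from h import *
s,R=st();G=s['tool_pos']-.008*R[:,2];print('G',G,'base z',G[2]-.0632)
```

```text
13.9 p [ 0.4382 -0.3116  0.0856] z [ 0.5494 -0.0413 -0.8345] y [0.1249 0.9916 0.0331] q [-1.0011 -0.3333 -0.6715  0.8549  0.456  -0.7772] F [ 0.1835  1.1268 -1.4186] op 0.059121892672208055
G [ 0.4338 -0.3113  0.0923] base z 0.02908166645330114
```

Emit:
apply_moves --increments '[{"gripper": 50,"x": 0,"y": 0,"z": -10,"turn": 0},{"gripper": 50,"x": 0,"y": 0,"z": -8,"turn": 0},{"gripper": 50,"x": 0,"y": 0,"z": -4,"turn": 0},{"gripper": 50,"x": 0,"y": 0,"z": 0,"turn": 0}]'

```text
time_s: 14.3
tool_pos: [0.4385, -0.3136, 0.0653]
tool_rot: [0.174, 2.55, -0.009]
contact_force: [0.0, 0.4, -1.9]
opening: 0.0594
grasp_force: 43.0
```

Emit:
apply_moves --increments '[{"gripper": 50,"x": 0,"y": 0,"z": -4,"turn": 0},{"gripper": 50,"x": 0,"y": 0,"z": 0,"turn": 0},{"gripper": 64,"x": 0,"y": 0,"z": 0,"turn": 0},{"gripper": 76,"x": 0,"y": 0,"z": 0,"turn": 0},{"gripper": 76,"x": 0,"y": 0,"z": 0,"turn": 0},{"gripper": 76,"x": 0,"y": 0,"z": 0,"turn": 0}]'

```text
time_s: 14.9
tool_pos: [0.4391, -0.3143, 0.0627]
tool_rot: [0.173, 2.549, -0.011]
contact_force: [0.7, 1.0, -0.5]
opening: 0.0759
grasp_force: 0.2
```

Emit:
apply_moves --increments '[{"gripper": 76,"x": -8,"y": 0.6,"z": 12,"turn": 0},{"gripper": 76,"x": -16,"y": 1.2,"z": 25,"turn": 0},{"gripper": 76,"x": -20,"y": 1.5,"z": 31,"turn": 0},{"gripper": 76,"x": -20,"y": 1.5,"z": 31,"turn": 0},{"gripper": 76,"x": -10,"y": 0,"z": 40,"turn": 0},{"gripper": 76,"x": 0,"y": 0,"z": 45,"turn": 0},{"gripper": 76,"x": 0,"y": 20,"z": 45,"turn": 0},{"gripper": 76,"x": 0,"y": 40,"z": 10,"turn": -0.05},{"gripper": 76,"x": 0,"y": 45,"z": 0,"turn": -0.05},{"gripper": 76,"x": 0,"y": 45,"z": 0,"turn": -0.05}]'

```text
time_s: 15.9
tool_pos: [0.3646, -0.159, 0.3031]
tool_rot: [0.37, 2.526, -0.072]
contact_force: [1.2, 0.6, -0.7]
opening: 0.0761
grasp_force: 0.0
```

Emit:
apply_moves --increments '[{"gripper": 76,"x": 0,"y": 45,"z": 0,"turn": -0.05},{"gripper": 76,"x": 0,"y": 45,"z": 0,"turn": -0.05},{"gripper": 76,"x": 0,"y": 45,"z": 0,"turn": -0.05},{"gripper": 76,"x": 0,"y": 45,"z": 0,"turn": -0.05},{"gripper": 76,"x": 0,"y": 45,"z": 0,"turn": -0.05},{"gripper": 76,"x": 0,"y": 45,"z": 0,"turn": -0.05},{"gripper": 76,"x": 0,"y": 45,"z": 0,"turn": -0.05},{"gripper": 76,"x": 0,"y": 45,"z": 0,"turn": 0},{"gripper": 76,"x": 0,"y": 40,"z": 0,"turn": 0},{"gripper": 76,"x": 0,"y": 0,"z": 0,"turn": 0}]'

```text
time_s: 16.9
tool_pos: [0.3664, 0.2024, 0.2973]
tool_rot: [0.741, 2.477, -0.179]
contact_force: [-0.0, -0.6, -0.5]
opening: 0.0759
grasp_force: 0.0
```

Run:
```python
from h import *
import pickle
s,R=st();pickle.dump(arm.calibration("wrist"),open("w5.pkl","wb"))
w=arm.camera("wrist");c=arm.camera("scene")[150:350,70:390];d=arm.camera("side")[60:260,180:500]
cv2.imwrite("pics/w5.png",w);cv2.imwrite("pics/m5.png",np.vstack([w,np.hstack([c,d])]))
```

```text
16.9 p [0.3664 0.2024 0.2973] z [ 0.4627 -0.2718 -0.8438] y [0.5423 0.8398 0.0269] q [ 0.7164 -0.43   -0.2985  1.503  -0.5338  1.2429] F [-0.0268 -0.576  -0.4682] op 0.07591757021234784
```

View pics/m5.png

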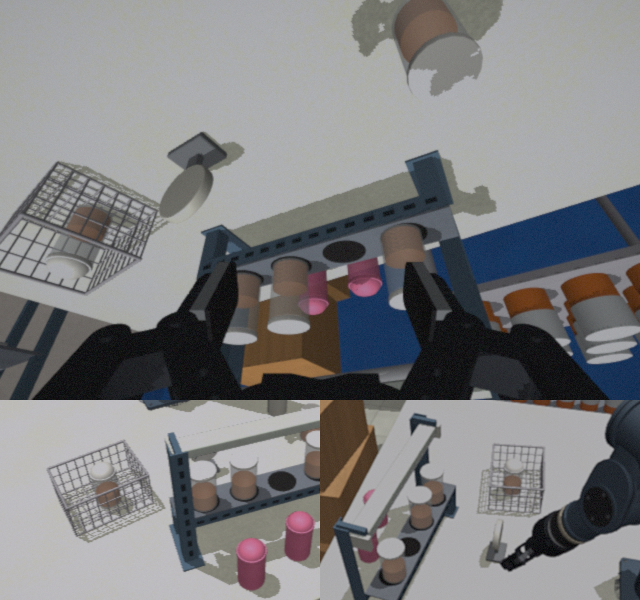

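Run:
```python
from h import *
import pickle
W=pickle.load(open("w5.pkl","rb"))
print("spare wrist",hit(W,446,66,.1),hit(W,446,66,.096))
g=cv2.cvtColor(cv2.imread("pics/w5.png"),cv2.COLOR_BGR2GRAY)
w=g[232:275,310:380];m=(w<55).astype(np.uint8);k,l,s,c=cv2.connectedComponentsWithStats(m);i=l[252-232,344-310];print(s[i],c[i]+[310,232],"mark",hit(W,*(c[i]+[310,232]),.1))
# culture of spare by colour (orange), in initial side picture and w5
D=arm.calibration("side")
for n,C,(a,b,cc,d) in [("side0",D,(285,345,310,352)),("w5",W,(0,75,380,480))]:
    im=cv2.imread(f"pics/{n}.png")[a:b,cc:d].astype(int); m=((im[...,2]-im[...,0])>35).astype(np.uint8)
    k,l,s,c=cv2.connectedComponentsWithStats(m);i=1+s[1:,4].argmax();x,y,w_,h_,A=s[i]
    print(n,"bbox",x+cc,y+a,w_,h_,A,"cent",c[i]+[cc,a],"hit z.0225",hit(C,*(c[i]+[cc,a]),.0225))
```

```text
spare wrist [0.4335 0.2926 0.1   ] [0.4364 0.2928 0.096 ]
[ 13   9  42  22 715] [343.6713 251.1804] mark [0.6506 0.0687 0.1   ]
side0 bbox 326 315 1 1 1 cent [326. 315.] hit z.0225 [0.4488 0.2976 0.0225]
w5 bbox 436 26 3 2 3 cent [437.      26.6667] hit z.0225 [0.4412 0.3019 0.0225]
```

Emit:
apply_moves --increments '[{"gripper": 84,"x": 18,"y": 22,"z": 0,"turn": 0},{"gripper": 84,"x": 18,"y": 22,"z": 0,"turn": 0},{"gripper": 84,"x": 18,"y": 22,"z": -20,"turn": 0},{"gripper": 84,"x": 19,"y": 23,"z": -40,"turn": 0},{"gripper": 84,"x": 0,"y": 0,"z": -40,"turn": 0},{"gripper": 84,"x": 0,"y": 0,"z": -20,"turn": 0},{"gripper": 84,"x": 0,"y": 0,"z": 0,"turn": 0}]'

```text
time_s: 17.75
tool_pos: [0.4382, 0.2829, 0.1752]
tool_rot: [0.753, 2.475, -0.189]
contact_force: [0.3, -0.3, -0.3]
opening: 0.0843
grasp_force: 0.0
```

Run:
```python
from h import *
import pickle
s,R=st();G=s['tool_pos']-.008*R[:,2];print('G',G,'to go',np.array([.436,.2935,.065])-G)
W=arm.calibration("wrist");w=arm.camera("wrist");cv2.imwrite("pics/w6.png",w);pickle.dump(W,open("w6.pkl","wb"))
b=w.astype(int)
for p in [(.436,.2935,.1),(.436,.2935,.045),(.436,.2935,0)]:print(np.round(proj(W,p)))
m=((b[...,2]-b[...,0])>20).astype(np.uint8);k,l,st_,c=cv2.connectedComponentsWithStats(m)
for i in np.argsort(-st_[1:,4])[:4]+1: print(st_[i],c[i])
```

```text
17.75 p [0.4382 0.2829 0.1752] z [ 0.458  -0.2804 -0.8436] y [0.5512 0.8341 0.022 ] q [ 0.7474 -0.1295 -0.3039  1.2258 -0.5433  1.2903] F [ 0.2646 -0.2582 -0.3467] op 0.08425267175447561
G [0.4345 0.2851 0.182 ] to go [ 0.0015  0.0084 -0.117 ]
[331. 154.]
[327.  98.]
[325.  64.]
[ 287   37   77   80 4493] [323.3056  78.1113]
[ 229  335   80   58 2849] [268.3506 361.113 ]
[ 311  310   49   50 1731] [333.7308 335.4847]
[563 332  52  31 970] [590.499  346.2268]
```

Emit:
apply_moves --increments '[{"gripper": 84,"x": 1.5,"y": 8.5,"z": 0,"turn": 0},{"gripper": 84,"x": 0,"y": 0,"z": 0,"turn": 0},{"gripper": 84,"x": 0,"y": 0,"z": -20,"turn": 0},{"gripper": 84,"x": 0,"y": 0,"z": -25,"turn": 0},{"gripper": 84,"x": 0,"y": 0,"z": -25,"turn": 0},{"gripper": 84,"x": 0,"y": 0,"z": -20,"turn": 0},{"gripper": 84,"x": 0,"y": 0,"z": -15,"turn": 0},{"gripper": 84,"x": 0,"y": 0,"z": -10,"turn": 0},{"gripper": 84,"x": 0,"y": 0,"z": 0,"turn": 0},{"gripper": 84,"x": 0,"y": 0,"z": 0,"turn": 0}]'

```text
time_s: 18.8
tool_pos: [0.4419, 0.2957, 0.0655]
tool_rot: [0.75, 2.47, -0.178]
contact_force: [0.2, -1.2, -0.4]
opening: 0.0837
grasp_force: 0.0
```

Run:
```python
from h import *
s,R=st();G=s['tool_pos']-.008*R[:,2];print('G',G,'to go',np.array([.436,.2935,.065])-G)
```

```text
18.8 p [0.4419 0.2957 0.0655] z [ 0.4651 -0.2741 -0.8417] y [0.5484 0.8356 0.0309] q [ 0.762  -0.032  -0.4387  0.991  -0.5462  1.3033] F [ 0.2268 -1.2318 -0.4038] op 0.08368686614455757
G [0.4381 0.2979 0.0722] to go [-0.0021 -0.0044 -0.0072]
```

Emit:
apply_moves --increments '[{"gripper": 84,"x": -2,"y": -4.4,"z": -5,"turn": 0},{"gripper": 84,"x": 0,"y": 0,"z": 0,"turn": 0},{"gripper": 68,"x": 0,"y": 0,"z": 0,"turn": 0},{"gripper": 60,"x": 0,"y": 0,"z": 0,"turn": 0},{"gripper": 50,"x": 0,"y": 0,"z": 0,"turn": 0},{"gripper": 50,"x": 0,"y": 0,"z": 0,"turn": 0},{"gripper": 50,"x": 0,"y": 0,"z": 0,"turn": 0},{"gripper": 50,"x": 0,"y": 0,"z": 0,"turn": 0}]' --newtons 45

```text
time_s: 19.6
tool_pos: [0.4395, 0.2906, 0.06]
tool_rot: [0.75, 2.47, -0.181]
contact_force: [-2.0, -1.7, 5.6]
opening: 0.0589
grasp_force: 49.3
```

Run:
```python
from h import *
s,R=st();G=s['tool_pos']-.008*R[:,2];print('G',G)
```

```text
19.6 p [0.4395 0.2906 0.06  ] z [ 0.4647 -0.2757 -0.8414] y [0.5485 0.8357 0.0291] q [ 0.7582 -0.0399 -0.4582  0.9786 -0.5465  1.2987] F [-2.0456 -1.6518  5.5879] op 0.058922690711306826
G [0.4358 0.2928 0.0667]
```

Emit:
apply_moves --increments '[{"gripper": 50,"x": 0,"y": 0,"z": 15,"turn": 0},{"gripper": 50,"x": 0,"y": 0,"z": 30,"turn": 0},{"gripper": 50,"x": 0,"y": -10,"z": 40,"turn": 0.05},{"gripper": 50,"x": 8,"y": -25,"z": 40,"turn": 0.06},{"gripper": 50,"x": 16,"y": -30,"z": 10,"turn": 0.06},{"gripper": 50,"x": 16,"y": -30,"z": 0,"turn": 0.06},{"gripper": 50,"x": 16,"y": -30,"z": 0,"turn": 0.06},{"gripper": 50,"x": 16,"y": -30,"z": 0,"turn": 0.06},{"gripper": 50,"x": 16,"y": -30,"z": 0,"turn": 0.05},{"gripper": 50,"x": 15,"y": -25,"z": 0,"turn": 0}]'

```text
time_s: 20.6
tool_pos: [0.5416, 0.0786, 0.1926]
tool_rot: [0.244, 2.562, -0.031]
contact_force: [0.8, 0.7, -2.4]
opening: 0.0587
grasp_force: 49.2
```

Emit:
apply_moves --increments '[{"gripper": 50,"x": 0,"y": 0,"z": 0,"turn": 0},{"gripper": 50,"x": 0,"y": 0,"z": 0,"turn": 0}]'

```text
time_s: 20.8
tool_pos: [0.5414, 0.08, 0.1924]
tool_rot: [0.246, 2.564, -0.031]
contact_force: [-1.1, 1.0, -2.5]
opening: 0.0588
grasp_force: 49.2
```

```bash
cat > loc.py <<'E'
from h import *
import sys
from scipy.optimize import least_squares
s,R=st();G=s['tool_pos']-.008*R[:,2]
W=arm.calibration("wrist");w=arm.camera("wrist");cv2.imwrite(f"pics/{sys.argv[1]}.png",w);b=w.astype(int)
m=((b[...,2]-b[...,0])>20).astype(np.uint8);m[:,:180]=0;m[:,460:]=0
k,l,q,c=cv2.connectedComponentsWithStats(m);i=1+q[1:,4].argmax();x,y,ww,h,A=q[i]
t=np.linspace(0,2*np.pi,60)
def box(v,base):
    P=np.array([proj(W,(v[0]+.03*np.cos(a),v[1]+.03*np.sin(a),z)) for a in t for z in (base,base+.045)])
    return np.array([P[:,0].min(),P[:,1].min(),P[:,0].max(),P[:,1].max()])
obs=np.array([x,y,x+ww,y+h]);base=G[2]-.0667
r=least_squares(lambda v:box(v,base)-obs,G[:2])
print("blob",obs,A,"pred at G",box(G[:2],base),"fit",r.x,r.fun,"G",G,"base",base)
E
python3 loc.py w7
```

```text
20.8 p [0.5414 0.08   0.1924] z [ 0.5316 -0.0731 -0.8438] y [0.1814 0.983  0.0291] q [ 0.0921 -0.4721 -0.5649  0.9235 -0.122   0.2483] F [-1.1399  1.0467 -2.5089] op 0.05880108539014067
blob [264 151 375 285] 11113 pred at G [254.4205 135.4022 382.9258 276.3075] fit [0.5485 0.0789] [-5.1468  1.8643  5.3092  0.4409] G [0.5371 0.0806 0.1991] base 0.13244720096614093
```

```bash
cat > fit.py <<'E'
from h import *
import pickle
from scipy.optimize import least_squares
t=np.linspace(0,2*np.pi,60)
def fit(W,obs,base,x0,r=None):
    def box(v):
        rr=v[2] if r is None else r
        P=np.array([proj(W,(v[0]+rr*np.cos(a),v[1]+rr*np.sin(a),z)) for a in t for z in (base+.002,base+.045)])
        return np.array([P[:,0].min(),P[:,1].min(),P[:,0].max(),P[:,1].max()])
    q=least_squares(lambda v:box(v)-obs,[*x0,.028] if r is None else x0);return q.x,q.fun
E
python3 - <<'E'
from fit import *
print("w6",fit(pickle.load(open("w6.pkl","rb")),np.array([287,37,364,117]),0,[.436,.2935]))
W=arm.calibration("wrist")
print("now",fit(W,np.array([264,151,375,285]),.1324,[.537,.08]))
E
```

```text
w6 (array([0.4334, 0.2936, 0.0228]), array([ 4.6949, -5.1968, -4.6988,  5.8009]))
now (array([0.5454, 0.0802, 0.0279]), array([-1.733 ,  2.8087,  1.7309, -3.9429]))
```

Emit:
apply_moves --increments '[{"gripper": 50,"x": 8,"y": -0.8,"z": -10,"turn": 0},{"gripper": 50,"x": 14,"y": -1.5,"z": -8,"turn": 0},{"gripper": 50,"x": 14,"y": -1.5,"z": -2,"turn": 0},{"gripper": 50,"x": 14,"y": -1.5,"z": 0,"turn": 0},{"gripper": 50,"x": 14,"y": -1.5,"z": 0,"turn": 0},{"gripper": 50,"x": 14,"y": -1.5,"z": 0,"turn": 0},{"gripper": 50,"x": 14,"y": -1.5,"z": 0,"turn": 0},{"gripper": 50,"x": 10,"y": -1.2,"z": 0,"turn": 0},{"gripper": 50,"x": 9,"y": -1,"z": 0,"turn": 0},{"gripper": 50,"x": 0,"y": 0,"z": 0,"turn": 0}]'

```text
time_s: 21.85
tool_pos: [0.6537, 0.0691, 0.1735]
tool_rot: [0.242, 2.561, -0.031]
contact_force: [-0.9, 0.2, -2.1]
opening: 0.0589
grasp_force: 49.4
```

Run:
```python
from h import *
s,R=st();G=s['tool_pos']-.008*R[:,2];print('G',G,'to go',np.array([.648,.0685,.1667])-G)
```

```text
21.85 p [0.6537 0.0691 0.1735] z [ 0.5339 -0.0726 -0.8425] y [0.1792 0.9834 0.0288] q [ 0.0492 -0.1643 -0.3706  0.8032 -0.0989  0.2093] F [-0.8884  0.1969 -2.0698] op 0.05887551962944378
G [0.6495 0.0696 0.1803] to go [-0.0015 -0.0011 -0.0136]
```

Emit:
apply_moves --increments '[{"gripper": 50,"x": -1,"y": -1,"z": -5,"turn": 0},{"gripper": 50,"x": 0,"y": 0,"z": -4,"turn": 0},{"gripper": 50,"x": 0,"y": 0,"z": -2,"turn": 0},{"gripper": 50,"x": 0,"y": 0,"z": 0,"turn": 0}]'

```text
time_s: 22.25
tool_pos: [0.6512, 0.0676, 0.162]
tool_rot: [0.243, 2.563, -0.031]
contact_force: [0.4, -0.2, -1.6]
opening: 0.0588
grasp_force: 49.4
```

Run:
```python
from h import *
s,R=st();G=s['tool_pos']-.008*R[:,2];print('G',G,'to go',np.array([.648,.0685,.1667])-G)
# compare jar in slot2: scene camera, red-blue blobs of jars
for n in ["scene","side"]:
    im=arm.camera(n);cv2.imwrite(f"pics/{n}8.png",im)
    for t,I in (("now",im),("t0",cv2.imread(f"pics/{n}0.png"))):
        b=I.astype(int);m=((b[...,2]-b[...,0])>25)&((b[...,1]-b[...,0])>5);m=m.astype(np.uint8)
        m=cv2.morphologyEx(m,cv2.MORPH_OPEN,np.ones((3,3)));k,l,q,c=cv2.connectedComponentsWithStats(m)
        lo,hi=((245,415),(170,270)) if n=="scene" else ((225,310),(110,260))
        for i in range(1,k):
            if lo[0]<c[i][0]<lo[1] and hi[0]<c[i][1]<hi[1] and q[i][4]>60: print(n,t,q[i],c[i])
```

```text
22.25 p [0.6512 0.0676 0.162 ] z [ 0.5329 -0.073  -0.8431] y [0.1798 0.9833 0.0285] q [ 0.0466 -0.1652 -0.3942  0.7815 -0.0979  0.2076] F [ 0.3655 -0.1602 -1.5578] op 0.05878106677709595
G [0.647  0.0682 0.1687] to go [ 0.001   0.0003 -0.002 ]
scene now [376 201  22  26 440] [386.7614 213.1091]
scene now [341 211  23  26 472] [352.464  222.9873]
scene now [302 221  23  27 511] [313.3992 233.5871]
scene now [263 233  22  27 524] [273.6069 245.4294]
scene t0 [377 202  22  26 438] [387.3539 213.7557]
scene t0 [343 210  22  27 454] [353.9097 222.4427]
scene t0 [302 221  23  27 499] [313.3928 233.5551]
scene t0 [263 233  22  27 507] [273.4418 245.3077]
side now [243 218  21  15 248] [253.2782 225.4879]
side t0 [286 142  16  12 137] [294.3431 146.7153]
side t0 [272 165  19  14 199] [281.1759 171.0905]
side t0 [257 192  20  15 199] [267.6482 198.3317]
side t0 [242 218  21  15 246] [252.2154 225.3293]
```

Run:
```python
from h import *
S=arm.calibration("scene");D=arm.calibration("side")
for n,u in dict(j3t0=(387.35,213.76),j3now=(386.76,213.11),rej=(353.91,222.44),spare=(352.46,222.99),j1=(313.39,233.56),j0=(273.44,245.31)).items(): print(n,hit(S,*u,.1225)[:2])
for n,u in dict(j3t0=(252.2154,225.3293),j3now=(253.2782,225.4879)).items(): print("side",n,hit(D,*u,.1225)[:2])
# difference images of lid region of jar3
a=cv2.imread("pics/scene3.png").astype(int);b=cv2.imread("pics/scene8.png").astype(int)
for n,(x0,x1,y0,y1) in dict(j3=(370,408,180,235),j1=(295,335,195,250)).items():
    f=lambda i:i[y0:y1,x0:x1].astype(np.uint8).mean(2).astype(np.float32)
    print(n,cv2.phaseCorrelate(f(a),f(b)))
```

```text
j3t0 [0.6587 0.1601]
j3now [0.6561 0.1601]
rej [0.6489 0.0733]
spare [0.649  0.0693]
j1 [ 0.6395 -0.0281]
j0 [ 0.6328 -0.1241]
side j3t0 [0.6643 0.1536]
side j3now [0.6617 0.1535]
j3 ((0.3357838524493104, 0.14389442780653638), 0.6538983778158823)
j1 ((-0.09067098971095078, -0.06191712248915593), 0.4861034607887268)
```

Run:
```python
from h import *
a=cv2.imread("pics/scene8.png")[175:250,255:415]; b=cv2.imread("pics/side8.png")[110:250,215:325]
w=arm.camera("wrist");cv2.imwrite("pics/w8.png",w);w=w[60:280,180:480]
A=cv2.resize(a,(640,300),interpolation=cv2.INTER_CUBIC);B=cv2.resize(b,(236,300),interpolation=cv2.INTER_CUBIC);Wd=cv2.resize(w,(390,286),interpolation=cv2.INTER_CUBIC)
c=np.zeros((600,800,3),np.uint8);c[:300,:640]=A;c[300:600,:236]=B;c[300:586,240:630]=Wd;cv2.imwrite("pics/m8.png",c)
s3=cv2.imread("pics/scene3.png").astype(int);m=(((s3[...,2]-s3[...,0])>25)&((s3[...,1]-s3[...,0])>5)).astype(np.uint8);m=cv2.morphologyEx(m,cv2.MORPH_OPEN,np.ones((3,3)));k,l,q,cc=cv2.connectedComponentsWithStats(m)
print([(q[i],cc[i]) for i in range(1,k) if q[i][4]>200 and 255<cc[i][0]<415 and 170<cc[i][1]<270])
```

```text
[(array([376, 201,  22,  26, 459], dtype=int32), array([386.427 , 213.2745])), (array([302, 221,  23,  27, 510], dtype=int32), array([313.3627, 233.6157])), (array([263, 233,  22,  27, 510], dtype=int32), array([273.4333, 245.2784]))]
```

View pics/m8.png

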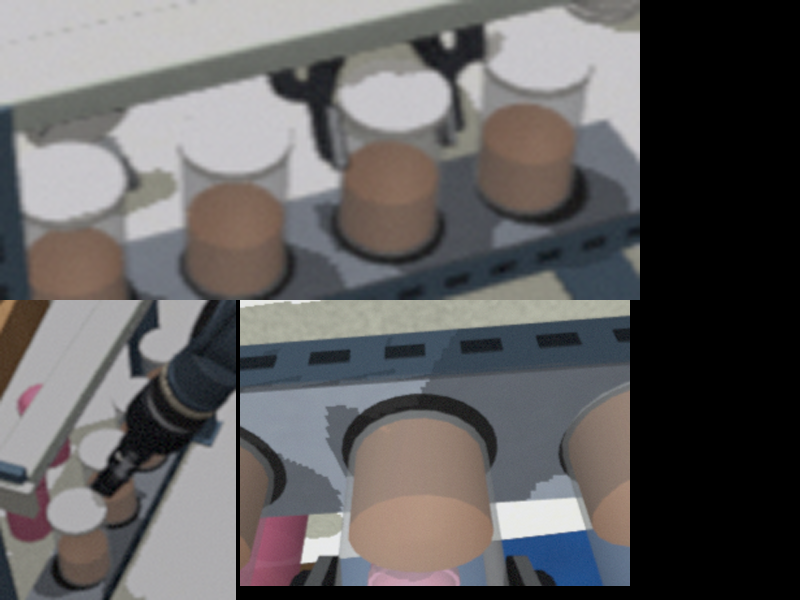

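The wrist crop shows the held jar centred sideways on the mark: ring 343–496, jar 352–490. At the front the ring spans rows 395–411, so I'll work out how far off the jar is in x.

Run:
```python
from h import *
W=arm.calibration("wrist")
f=lambda x,y:(180+(x-240)/1.3,60+(y-300)/1.3)
h=np.array([.9946,-.1038])
F=hit(W,*f(419,395),.1)[:2];L=hit(W,*f(343,447),.1)[:2];Rr=hit(W,*f(496,447),.1)[:2]
print("mark front",F,"centre from front",F+.034*h,"sides mid",(L+Rr)/2,"width",np.linalg.norm(L-Rr))
for b in (.1,.102,.103):
    J=hit(W,*f(419,411),b)[:2];print(b,"jar centre-mark centre along h",((J+.03*h)-(F+.034*h))@h)
```

```text
mark front [0.62  0.074] centre from front [0.6538 0.0705] sides mid [0.6482 0.0692] width 0.06631516406997352
0.1 jar centre-mark centre along h 0.004032178236776117
0.102 jar centre-mark centre along h 0.0022534790899522944
0.103 jar centre-mark centre along h 0.0013641295165403276
```

Emit:
apply_moves --increments '[{"gripper": 50,"x": -2,"y": 0,"z": -1,"turn": 0},{"gripper": 50,"x": 0,"y": 0,"z": -1.5,"turn": 0},{"gripper": 50,"x": 0,"y": 0,"z": 0,"turn": 0}]'

```text
time_s: 22.7
tool_pos: [0.6498, 0.0676, 0.1603]
tool_rot: [0.243, 2.561, -0.031]
contact_force: [0.3, 0.5, -1.8]
opening: 0.0589
grasp_force: 49.4
```

Run:
```python
from h import *
s,R=st();G=s['tool_pos']-.008*R[:,2];print('G',G)
```

```text
22.7 p [0.6498 0.0676 0.1603] z [ 0.5338 -0.073  -0.8425] y [0.1798 0.9833 0.0287] q [ 0.0468 -0.169  -0.4014  0.777  -0.098   0.2077] F [ 0.3099  0.5311 -1.7949] op 0.05887357565600261
G [0.6456 0.0682 0.167 ]
```

Emit:
apply_moves --increments '[{"gripper": 50,"x": -0.6,"y": 0,"z": -1,"turn": 0},{"gripper": 50,"x": 0,"y": 0,"z": -0.5,"turn": 0},{"gripper": 50,"x": 0,"y": 0,"z": 0,"turn": 0}]'

```text
time_s: 23.0
tool_pos: [0.65, 0.0676, 0.1601]
tool_rot: [0.243, 2.559, -0.031]
contact_force: [-1.5, 0.8, 1.2]
opening: 0.0591
grasp_force: 49.7
```

Emit:
apply_moves --increments '[{"gripper": 62,"x": 0,"y": 0,"z": 0,"turn": 0},{"gripper": 66,"x": 0,"y": 0,"z": 0,"turn": 0},{"gripper": 71,"x": 0,"y": 0,"z": 0,"turn": 0},{"gripper": 71,"x": 0,"y": 0,"z": 0,"turn": 0.04},{"gripper": 71,"x": 0,"y": 0,"z": 0,"turn": 0}]'

```text
time_s: 23.5
tool_pos: [0.6494, 0.0672, 0.159]
tool_rot: [0.193, 2.565, -0.016]
contact_force: [-0.4, -0.4, 0.9]
opening: 0.071
grasp_force: 0.3
```

```bash
cat > blobs.py <<'E'
from h import *
st()
for n in ["scene","side"]:
    I=arm.camera(n);C=arm.calibration(n);b=I.astype(int);m=(((b[...,2]-b[...,0])>25)&((b[...,1]-b[...,0])>5)).astype(np.uint8)
    m=cv2.morphologyEx(m,cv2.MORPH_OPEN,np.ones((3,3)));k,l,q,c=cv2.connectedComponentsWithStats(m)
    lo,hi=((245,415),(170,270)) if n=="scene" else ((225,310),(110,260))
    for i in range(1,k):
        if lo[0]<c[i][0]<lo[1] and hi[0]<c[i][1]<hi[1] and q[i][4]>60: print(n,q[i],c[i],hit(C,*c[i],.1225)[:2])
E
python3 blobs.py
```

```text
23.5 p [0.6494 0.0672 0.159 ] z [ 0.5365 -0.0519 -0.8423] y [0.1409 0.9896 0.0288] q [ 0.033  -0.1759 -0.4106  0.7707 -0.0696  0.1626] F [-0.4088 -0.3663  0.8627] op 0.07103962907345607
scene [376 201  22  25 439] [386.6264 212.4966] [0.6541 0.1611]
scene [341 211  23  26 477] [352.1111 223.0252] [0.6488 0.0685]
scene [302 221  23  27 508] [313.376  233.6181] [ 0.6396 -0.0282]
scene [263 233  22  27 522] [273.4674 245.4598] [ 0.6333 -0.1242]
side [244 219  21  15 249] [253.8715 226.004 ] [0.6598 0.1547]
```

Emit:
apply_moves --increments '[{"gripper": 68,"x": 0,"y": 0,"z": 0,"turn": 0},{"gripper": 68,"x": -6,"y": 0.7,"z": 0,"turn": 0},{"gripper": 68,"x": -10,"y": 1,"z": 0,"turn": 0},{"gripper": 68,"x": -12,"y": 1.2,"z": 0,"turn": 0},{"gripper": 68,"x": -14,"y": 1.4,"z": 0,"turn": 0},{"gripper": 68,"x": -16,"y": 1.6,"z": 0,"turn": 0},{"gripper": 68,"x": -20,"y": 2,"z": 0,"turn": 0},{"gripper": 68,"x": -25,"y": 2.5,"z": 10,"turn": 0},{"gripper": 68,"x": -25,"y": 0,"z": 30,"turn": 0},{"gripper": 68,"x": -10,"y": 0,"z": 30,"turn": 0}]'

```text
time_s: 24.6
tool_pos: [0.5082, 0.0784, 0.2276]
tool_rot: [0.191, 2.569, -0.016]
contact_force: [0.8, 0.4, 0.5]
opening: 0.0678
grasp_force: 0.0
```

Emit:
apply_moves --increments '[{"gripper": 68,"x": -10,"y": 0,"z": 40,"turn": 0},{"gripper": 68,"x": -10,"y": -10,"z": 40,"turn": 0},{"gripper": 68,"x": -20,"y": -40,"z": 40,"turn": 0},{"gripper": 68,"x": -20,"y": -40,"z": 40,"turn": 0},{"gripper": 68,"x": -20,"y": -40,"z": 20,"turn": 0},{"gripper": 68,"x": 0,"y": 0,"z": 0,"turn": 0},{"gripper": 68,"x": 0,"y": 0,"z": 0,"turn": 0}]'

```text
time_s: 25.3
tool_pos: [0.4375, -0.0401, 0.3966]
tool_rot: [0.198, 2.563, -0.018]
contact_force: [-0.3, -0.2, -0.2]
opening: 0.0676
grasp_force: 0.0
```

```bash
python3 blobs.py
python3 - <<'E'
from h import *
W=arm.calibration("wrist");w=arm.camera("wrist");cv2.imwrite("pics/w9.png",w)
b=w.astype(int);m=(((b[...,2]-b[...,0])>20)).astype(np.uint8);m=cv2.morphologyEx(m,cv2.MORPH_OPEN,np.ones((3,3)));k,l,q,c=cv2.connectedComponentsWithStats(m)
for i in range(1,k):
    if q[i][4]>150: print("wrist",q[i],np.round(c[i],1),hit(W,*c[i],.1225))
E
```

```text
25.3 p [ 0.4375 -0.0401  0.3966] z [ 0.538  -0.0541 -0.8412] y [0.1448 0.989  0.029 ] q [-0.3321 -0.6857 -0.2699  1.4276  0.1246 -0.1424] F [-0.2542 -0.1921 -0.1974] op 0.06763764931560243
scene [376 201  22  25 425] [386.8541 212.2376] [0.6535 0.1621]
scene [341 211  22  26 459] [351.9826 222.902 ] [0.6483 0.0685]
scene [302 221  23  27 506] [313.3577 233.6028] [ 0.6395 -0.0282]
scene [263 233  22  27 500] [273.586 245.164] [ 0.6325 -0.1236]
side [286 142  16  12 129] [294.2248 146.6512] [ 0.6357 -0.1411]
side [273 165  17  14 174] [281.5345 170.9828] [ 0.6446 -0.0408]
side [258 192  19  13 186] [267.8011 197.129 ] [0.6537 0.0573]
side [244 219  21  15 236] [253.8517 225.9153] [0.6599 0.1545]
wrist [  59    0   56   44 1496] [89.4 16.8] [ 0.4036 -0.2444  0.1225]
wrist [ 454  134   45   45 1515] [475.4 156.3] [0.654  0.162  0.1225]
wrist [ 365  139   66   81 2691] [396.3 176.5] [0.6774 0.0522 0.1225]
wrist [ 300  143   62   90 2759] [327.8 183.5] [ 0.6752 -0.0512  0.1225]
wrist [ 255  147   39   45 1431] [274.8 169.3] [ 0.6319 -0.1228  0.1225]
wrist [  0 219  26  20 307] [  9.3 230.4] [ 0.7009 -0.6103  0.1225]
wrist [ 101  222  124  106 8694] [161.4 272.1] [ 0.895  -0.4361  0.1225]
wrist [251 223  30  41 981] [265.3 243.6] [ 0.8246 -0.1894  0.1225]
wrist [578 249  23  18 257] [588.8 257.6] [1.0086 0.475  0.1225]
wrist [235 308  24  28 481] [248.7 322.6] [ 1.2345 -0.3508  0.1225]
```

The spare is standing on its mark to within about 2–3 mm. Both cameras agree that the neighbour in slot3 was brushed about 5 mm towards the robot. I'll nudge it back gently with closed fingers, pushing low on its front.

Emit:
apply_moves --increments '[{"gripper": 20,"x": 14,"y": 42,"z": -10,"turn": 0},{"gripper": 0,"x": 14,"y": 42,"z": -10,"turn": 0},{"gripper": 0,"x": 14,"y": 42,"z": -10,"turn": 0},{"gripper": 0,"x": 14,"y": 42,"z": -10,"turn": 0},{"gripper": 0,"x": 14,"y": 42,"z": -10,"turn": 0},{"gripper": 0,"x": 0,"y": 0,"z": -40,"turn": 0},{"gripper": 0,"x": 0,"y": 0,"z": -45,"turn": 0},{"gripper": 0,"x": 0,"y": 0,"z": -45,"turn": 0},{"gripper": 0,"x": 0,"y": 0,"z": -45,"turn": 0},{"gripper": 0,"x": 0,"y": 0,"z": -20,"turn": 0}]'

```text
time_s: 26.45
tool_pos: [0.5023, 0.1731, 0.1408]
tool_rot: [0.183, 2.579, -0.02]
contact_force: [-0.6, -0.4, -0.6]
opening: -0.0001
grasp_force: 0.0
```

Emit:
apply_moves --increments '[{"gripper": 0,"x": 0,"y": 0,"z": -15,"turn": 0},{"gripper": 0,"x": 0,"y": 0,"z": 0,"turn": 0}]'

```text
time_s: 26.65
tool_pos: [0.5038, 0.173, 0.1291]
tool_rot: [0.184, 2.575, -0.019]
contact_force: [0.1, 0.0, -0.6]
opening: -0.0003
grasp_force: 0.0
```

```bash
python3 blobs.py
```

```text
26.65 p [0.5038 0.173  0.1291] z [ 0.5286 -0.0512 -0.8473] y [0.1354 0.9905 0.0246] q [ 0.331  -0.4463 -0.6679  0.8308 -0.222   0.4148] F [ 0.1238  0.0096 -0.5705] op -0.00031983295017440236
scene [376 201  22  25 440] [386.6318 212.4659] [0.654  0.1611]
scene [341 211  22  26 470] [351.9574 223.0468] [0.6487 0.0682]
scene [302 221  23  27 510] [313.2843 233.6784] [ 0.6397 -0.0285]
scene [263 233  22  27 515] [273.5612 245.3748] [ 0.6331 -0.1239]
side [286 142  16  12 137] [294.4015 146.8029] [ 0.635  -0.1406]
side [272 165  18  14 188] [281.484  170.9468] [ 0.6448 -0.0409]
side [257 191  20  15 209] [267.7943 197.0431] [0.6538 0.057 ]
side [244 219  21  15 252] [254.0952 226.0278] [0.6592 0.1547]
```

Emit:
apply_moves --increments '[{"gripper": 0,"x": 20,"y": -0.8,"z": 0,"turn": 0},{"gripper": 0,"x": 25,"y": -1,"z": 0,"turn": 0},{"gripper": 0,"x": 25,"y": -1,"z": 0,"turn": 0},{"gripper": 0,"x": 15,"y": -0.6,"z": 0,"turn": 0},{"gripper": 0,"x": 8,"y": -0.4,"z": 0,"turn": 0},{"gripper": 0,"x": 0,"y": 0,"z": 0,"turn": 0}]'

```text
time_s: 27.35
tool_pos: [0.6024, 0.1682, 0.1373]
tool_rot: [0.191, 2.563, -0.015]
contact_force: [-0.1, -0.0, 0.3]
opening: 0.0002
grasp_force: 0.0
```

Emit:
apply_moves --increments '[{"gripper": 0,"x": 4,"y": 0,"z": 0,"turn": 0},{"gripper": 0,"x": 4,"y": 0,"z": 0,"turn": 0},{"gripper": 0,"x": 0,"y": 0,"z": 0,"turn": 0}]'

```text
time_s: 27.65
tool_pos: [0.6092, 0.1677, 0.136]
tool_rot: [0.191, 2.565, -0.016]
contact_force: [0.1, 0.1, 0.1]
opening: -0.0002
grasp_force: 0.0
```

```bash
python3 blobs.py
```

```text
27.65 p [0.6092 0.1677 0.136 ] z [ 0.5371 -0.0513 -0.842 ] y [0.14   0.9897 0.029 ] q [ 0.2509 -0.1879 -0.4649  0.7514 -0.1841  0.3486] F [0.119  0.11   0.0901] op -0.00017098200458007625
scene [376 201  22  25 440] [386.6977 212.4227] [0.6539 0.1614]
scene [341 211  22  26 473] [351.8879 223.1184] [0.6488 0.0679]
scene [302 221  23  27 508] [313.3583 233.6201] [ 0.6396 -0.0283]
scene [263 233  22  27 518] [273.5463 245.4421] [ 0.6333 -0.1241]
side [286 142  16  13 143] [294.3846 146.979 ] [ 0.6349 -0.1399]
side [272 165  19  14 191] [281.5759 170.9529] [ 0.6446 -0.0409]
side [257 191  21  15 213] [267.9108 197.1221] [0.6534 0.0572]
side [244 219  21  15 255] [253.8902 226.0784] [0.6597 0.1549]
```

Emit:
apply_moves --increments '[{"gripper": 0,"x": 3,"y": 0,"z": -2,"turn": 0},{"gripper": 0,"x": 3,"y": 0,"z": 0,"turn": 0},{"gripper": 0,"x": 2,"y": 0,"z": 0,"turn": 0},{"gripper": 0,"x": 0,"y": 0,"z": 0,"turn": 0}]'

```text
time_s: 28.15
tool_pos: [0.6172, 0.1675, 0.1334]
tool_rot: [0.192, 2.566, -0.016]
contact_force: [-0.9, 0.6, 0.1]
opening: 0.0002
grasp_force: 0.2
```

```bash
python3 blobs.py|grep -v '0\.0\|-0\.1'; python3 blobs.py | head -3
```

```text
scene [377 202  22  26 462] [387.2489 213.9091] [0.659  0.1596]
side [242 218  21  16 263] [252.1977 225.5095] [0.6642 0.1541]
28.25 p [0.6172 0.1675 0.1335] z [ 0.5364 -0.0516 -0.8424] y [0.1404 0.9897 0.0288] q [ 0.2464 -0.1656 -0.4505  0.7435 -0.1819  0.3451] F [-0.4418 -0.6385  0.0929] op -8.812000966917834e-05
scene [377 202  22  26 452] [387.4668 213.7699] [0.6588 0.1604]
scene [341 211  22  26 470] [351.917  223.0979] [0.6488 0.068 ]
```

Both cameras now show jar 3 back at its original spot. I'll retreat, then hand in.

Emit:
apply_moves --increments '[{"gripper": 0,"x": -6,"y": 0,"z": 0,"turn": 0},{"gripper": 0,"x": -15,"y": 0,"z": 0,"turn": 0},{"gripper": 0,"x": -25,"y": 0,"z": 0,"turn": 0},{"gripper": 0,"x": -25,"y": 0,"z": 10,"turn": 0},{"gripper": 0,"x": -25,"y": 0,"z": 30,"turn": 0},{"gripper": 0,"x": -10,"y": 0,"z": 40,"turn": 0},{"gripper": 0,"x": 0,"y": 0,"z": 40,"turn": 0},{"gripper": 0,"x": 0,"y": 0,"z": 40,"turn": 0},{"gripper": 0,"x": 0,"y": 0,"z": 0,"turn": 0},{"gripper": 0,"x": 0,"y": 0,"z": 0,"turn": 0}]'

```text
time_s: 29.35
tool_pos: [0.5116, 0.1678, 0.2964]
tool_rot: [0.192, 2.561, -0.014]
contact_force: [0.1, -0.1, -0.6]
opening: -0.0
grasp_force: 0.0
```

```bash
python3 blobs.py; python3 -c "
from cell import arm; print(arm.job_done())"
```

```text
29.35 p [0.5116 0.1678 0.2964] z [ 0.54   -0.0504 -0.8402] y [0.1401 0.9897 0.0307] q [ 0.314  -0.4531 -0.3456  1.1431 -0.2164  0.4041] F [ 0.1    -0.0829 -0.5626] op -1.028930801971166e-06
scene [377 202  22  26 448] [387.5246 213.6094] [0.6584 0.1608]
scene [341 211  22  26 464] [351.9763 223.0991] [0.6489 0.0681]
scene [302 221  23  27 495] [313.402  233.5253] [ 0.6394 -0.028 ]
scene [263 233  22  27 514] [273.4358 245.3502] [ 0.6329 -0.1242]
side [286 142  16  12 136] [294.3603 146.7353] [ 0.6352 -0.1408]
side [272 165  19  14 187] [281.6524 171.0107] [ 0.6443 -0.0407]
side [257 191  20  14 216] [267.5833 197.25  ] [0.6541 0.0578]
side [242 218  21  15 253] [252.2134 225.4071] [0.6643 0.1538]
the job is handed in; nothing more can be done
None
```

I handed the job in at about 29 s: the domed-lid jar is standing in the basket and the sound jar is upright on the slot2 mark, about 2–3 mm off centre; along the way I knocked the slot3 jar about 5 mm, then pushed it back to within about 1 mm of where it was.

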